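Let a stirring shaft swing plumb, hang it in its stand and close the keeper

ROBOT

A 6-joint arm with a two-finger parallel gripper is mounted at the origin on a cart in front of the work surface, level with it; the furniture and walls round the work are solid. World frame = base frame: x ahead of the robot, y to its left, z up, the work surface at z = 0. Lengths are in mm, angles in rad, forces in N, time in s.
With the tool pointing down it reaches from about 300 to 950 mm from the base axis. Payload 3.1 kg.
Tool frame: the origin (TCP) lies midway between the tips of the shut fingers; the grasp point (between the pads) lies 19 mm behind it; z points along the fingers, y is the direction in which the jaws open and shut (so a half turn about z gives the same grasp; the last joint's range is limited). The gripper opens to 85 mm and grips with 20 to 120 N. Pads are 22 mm wide; open, the fingers measure 114 mm over their backs; the gripper's body (76 mm by 85 mm) begins 54 mm behind the grasp point. The pads swing forward as they close: fully open they stand 13 mm farther back than shut.
Start: joints at [1.098, 0.308, 1.634, -0, 1.2, -0.07], TCP at [245.023, 574.975, 231.272] pointing down, gripper open.
Joint ranges: [-3.06, 3.06], [-0.79, 1.96], [0.05, 2.63], [-1.19, 4.34], [0.05, 2.64], [-2.94, 2.94]. Speed limits (rad/s): [2.79, 2.79, 3.14, 3.14, 3.14, 3.14].

INTERFACE

Orientations are given as a unit quaternion [x, y, z, w].
In Python, from rig import * gives the robot as it stands. The module is installed in compiled form; this text tells all that it offers.
- The arm moves only by the shell command python3 -m pendant 'ROWS' [FORCE]. ROWS is JSON, a list of rows, each a list of 5 numbers: the gripper's target within -1 to 1 (shut at 1, half-way at 0, fully open at -1), then the shift along the tool's x, y, z as a fraction of full scale, then the turn about the tool's z as a fraction of full scale. In form: [[fingers, tx, ty, tz, twist], ...]. A call has 1 to 5 rows; each row shifts and turns the commanded pose from where the row before left it, along the tool's axes as they then stand; what a row does not reach is not made up. Full scale, the value 1, is 0.05 m for a shift and 0.15 rad for a turn. A row lasts 1/10 s, in which the tool goes at most 50 mm and 8.59 degrees, less where a joint would pass 70% of its speed; a pose out of reach is approached as far as the arm can. A call with a number of a shift or a turn outside -1 to 1 is refused whole. A call with a gripper value outside its range is refused whole. The fingers move at their own pace and stop on an object; FORCE is the grip in N (left out, the last holds). Time passes only in rows, so rows that do not move let the fingers close. It gives the time, the measured TCP pose, the force and the opening at its end, in the units of the state.
- read_state(): the state, without advancing time (a new reading comes with each control period).
- camera(name): name is "scene" or "top" or "wrist"; returns a dict with "color" (400x640x3 uint8, red, green, blue), "intrinsics" (3x3 intrinsics, pixels), "R" (3x3) and "t" (3): a world point X has camera coordinates R X + t. Camera axes: x right, y down, z forward; pixel columns grow to the right and rows downward; lengths in mm; the calibration is good to about 2 mm. A picture is of the moment at which its call begins. There is no depth.
- sign_off(): hands the job in, once; it reports no verdict.
The state is a dict: "clock": time; "joint_pos": joint angles; "joint_velocities": joint speeds; "tau": joint torques, N m; "ee_pos": TCP position; "tool_rot": TCP orientation; "force": force on the tool from outside, world axes, zero at the start; "torque": the same for the moment, N m; "opening": finger opening in mm.
Only numpy, scipy, OpenCV 4.12 (cv2) and the standard library are available. Lean on these libraries where they do the work, as an engineer would, in place of code of your own. Each camera call takes 0.05 s, during which the arm holds its last target. There are 200 camera calls.

TASK

Pick up the steel stirring shaft lying on the bench by the brass cross-pin at its head; in the open, clear of bench and stand, ease your grip until it swings plumb, then grip it firmly again. Bring it in from the front, upright, into the free pair of slots of the hanging stand so that its white square flange rests flat on the top plate, let go, and push the blue keeper bar by its knob fully shut across the slot. Do not drop the shaft or bang it against the stand, and do not disturb the beaker or the wash bottle.

Things in the scene. Friction and masses are not known exactly. Their poses are not given: they have to be found in the camera images.
- stand: Fixed stand for stirring shafts; origin under the middle of its 130 (x) x 236 (y) x 12 mm base; front, with the open slots, faces -x; z up. Top plate: upper face z 162, x -59 to 64 mm; guide plate: upper face z 90. Places at y -48 (free) and y +48 (another shaft hangs there, its keeper shut). Slots run along x to an end at x +8: 16 mm wide in the top plate, 24 mm in the guide, the first 12 mm flared 8 mm wider. Drip rim z 16.
- place (a point): Point on the upper face of the top plate (z 162) on the centre line of the free slot, 14 mm before the slot's closed end; the hung shaft's axis belongs here. Axes as the stand's: slot along x, mouth 53 mm away towards -x. The top plate is 6 mm thick, the guide plate's upper face 72 mm below this point. Stand posts (caps 8 mm above the plate) stand 58 mm behind.
- keeper (a joint): Hinge of the blue keeper bar, upright axis at the front of the prong between the places, at stand x -50, y -14 mm. 0 = shut across the slot mouth against its stop, bar pointing to stand -y; grows as the bar swings out (clockwise from above) over the front: 1.57 points to stand -x. Starts 1.7 to 2.2, range 0 to 2.3 rad; light friction (0.04 N m), stays where left. Bar 68 x 11 x 5 mm, its top 7 mm over the plate.
- keeper_knob (a point): Middle of the black upright knob on the keeper bar's free end, 56 mm from the hinge axis, 15 mm above the top plate; knob 11 mm across, from 8 to 22 mm above the plate. Push it sideways round the hinge to shut the keeper.
- stirrer: Loose steel stirring shaft, 0.5 kg (varies), origin on its axis at the cross-pin; x along the axis towards the head, y along the pin. Starts lying, pin level, axis 24 mm above the bench. From the pin: head end +12, flange 40 to 46 mm below, four-bladed impeller 64 mm across from 156 to 186 mm below; shaft 12 mm, hub 19 mm, neck 14 mm thick. Centre of mass about 105 mm below the pin.
- stirrer_pin (a point): Centre of the brass cross-pin through the head: 11 mm thick, 34 mm over its flat ends, along the stirrer's y; pinch it on these two ends. It is the pivot: a hard grip holds the shaft askew by friction, a light one (below some 10 N a finger) lets it swing to hang plumb; 6 N a finger still carries it. When hung it is 46 mm above the top plate.
- stirrer_flange (a point): Centre of the underside of the white square flange (47 x 47 x 6 mm) that rests on the top plate, 46 mm from the pin along the shaft.
- stirrer_foot (a point): Centre of the lower end of the shaft, under the impeller, 186 mm from the pin. It hangs 22 mm above the bench (6 mm above the stand's drip rim) when the shaft is in place.
- beaker: Bystander: clear glass beaker, 77 mm wide, 92 mm high, left of the stand; origin at the centre of its underside.
- wash_bottle: Bystander: white wash bottle with blue cap, 98 mm wide with its spout, 192 mm high, left of the stand; origin at the centre of its underside.

How it is judged (in metres and radians):
On the way, in this order (a step that is already met when the one before it is completed fails the run):
1. the shaft hangs plumb and still from a firm grip, clear of bench and stand (angle between stirrer's own x axis and vertical below 0.12 rad and height (world z) of stirrer_foot above 0.012 m and horizontal distance between stirrer_flange and place above 0.08 m and angular speed of stirrer below 0.5 rad/s and contact force between the fingers and stirrer above 25 N), for 0.3 s.
2. the shaft hangs by its flange in the free place, let go (z of stirrer_flange in the frame of place between -0.005 and 0.005 m and y of stirrer_flange in the frame of place between -0.008 and 0.008 m and x of stirrer_flange in the frame of place between -0.016 and 0.016 m and angle between stirrer's own x axis and vertical below 0.08 rad and height (world z) of stirrer_pin above 0.15 m and contact force between the fingers and stirrer below 0.3 N), for 0.2 s.
At the end, for the whole second after the job is handed in: The shaft hangs upright (within 0.08 rad) and at rest in the free place, its flange flat on the top plate (within 5 mm in height, 8 mm across and 16 mm along the slot), let go, and the keeper is shut (below 0.1 rad) (all of step 2 and value of joint keeper below 0.1 rad and linear speed of stirrer below 0.03 m/s); the robot touches nothing.
It fails at once if the shaft is dropped (faster than 0.8 m/s with no finger on it) (contact force between the fingers and stirrer below 0.3 N and linear speed of stirrer above 0.8 m/s).
It fails at once if the shaft is banged against the stand (contact force between stirrer and stand above 50 N).
It fails at once if the beaker is disturbed (distance of beaker from where it was at the start of the episode above 0.03 m).
It fails at once if the wash bottle is disturbed (distance of wash_bottle from where it was at the start of the episode above 0.03 m).
It also fails if it takes over 70 s, if anything falls off the work surface, if the arm or the gripper's body presses on something with over 40 N, if the wrist force passes 120 N, or if a joint passes its speed limit or range.

## Working session

There is one attempt and no reset: what is moved stays moved. The work goes in short steps, Python scripts to look and compute and a shell command to move; the robot and the scene stay as the last step left them, time stands still between calls to the robot, and variables do not carry over. Pictures are saved under pics/ and viewed, about 8 in all and at most 12, crops included, and the job is handed in when it is done.

```bash
mkdir -p pics
python3 - <<'E'
from rig import *
import cv2
s=read_state();print(s)
for n in ["scene","top"]:
    c=camera(n);cv2.imwrite(f"pics/{n}0.png",c["color"][:,:,::-1]);print(n,c["intrinsics"],c["R"],c["t"])
E
```

```text
{'clock': 0.0, 'joint_pos': array([ 1.09828429e+00,  3.09011167e-01,  1.63519524e+00,  1.27922361e-05,
        1.19969123e+00, -6.97033184e-02]), 'joint_velocities': array([ 0.0001014 , -0.00068831, -0.00038551,  0.00245646, -0.00155219,
       -0.00111234]), 'tau': array([ 3.44700557e-04, -4.15244114e+01, -2.76668608e+01, -2.55244129e-05,
        1.03629014e-02, -8.98882206e-06]), 'ee_pos': array([244.6503643 , 574.23246672, 230.03909519]), 'tool_rot': array([ 2.00047649e-01,  9.79785492e-01, -1.10880233e-03, -3.14376652e-04]), 'force': array([ 0.00052472, -0.23982229,  0.45262601]), 'torque': array([-0.00191217,  0.01671343,  0.01401128]), 'opening': 85.19757308133548}
scene [[431.93468375   0.         322.42916127]
 [  0.         431.93468375 196.24224659]
 [  0.           0.           1.        ]] [[ 0.85092033 -0.52521352  0.00923851]
 [-0.35239146 -0.5837902  -0.73144328]
 [ 0.38955725  0.61914438 -0.6818397 ]] [-421.21660769  358.41613921 1145.17549834]
top [[494.05761822   0.         320.23234228]
 [  0.         494.05761822 193.01540855]
 [  0.           0.           1.        ]] [[ 0.00297842 -0.99998423  0.00476075]
 [-0.97786074 -0.00390859 -0.20922023]
 [ 0.20923554 -0.0040322  -0.97785696]] [  71.69952551  584.54185239 1298.4186542 ]
```

View pics/scene0.png

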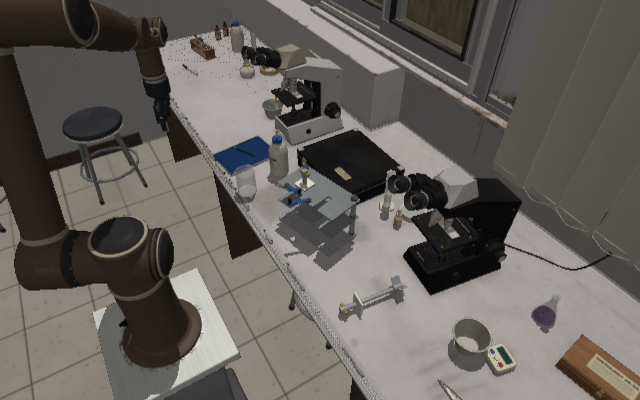

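View pics/top0.png

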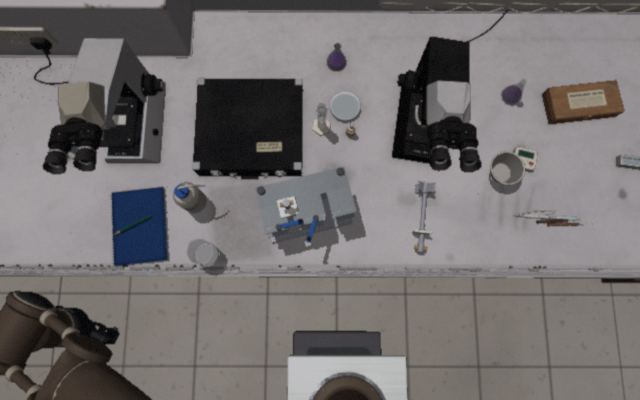

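```bash
cat > h.py <<'E'
import numpy as np, cv2
from rig import *
def pix(c,X):
    p=c["R"]@np.array(X,float)+c["t"]; p=c["intrinsics"]@p; return p[:2]/p[2]
def ray(c,u,v,z):
    d=c["R"].T@np.linalg.solve(c["intrinsics"],[u,v,1.]); o=-c["R"].T@c["t"]
    return o+d*(z-o[2])/d[2]
def crop(c,x,y,w,h,s,fn):
    cv2.imwrite(fn,cv2.resize(c["color"][y:y+h,x:x+w,::-1],None,fx=s,fy=s,interpolation=cv2.INTER_CUBIC))
E
python3 - <<'E'
from h import *
c=camera("top")
a=cv2.resize(c["color"][160:260,250:365,::-1],None,fx=6,fy=6,interpolation=cv2.INTER_CUBIC)
cv2.imwrite("pics/t1.png",a)
crop(c,385,165,80,95,6,"pics/t2.png")
E
```

```text
(no output)
```

View pics/t1.png

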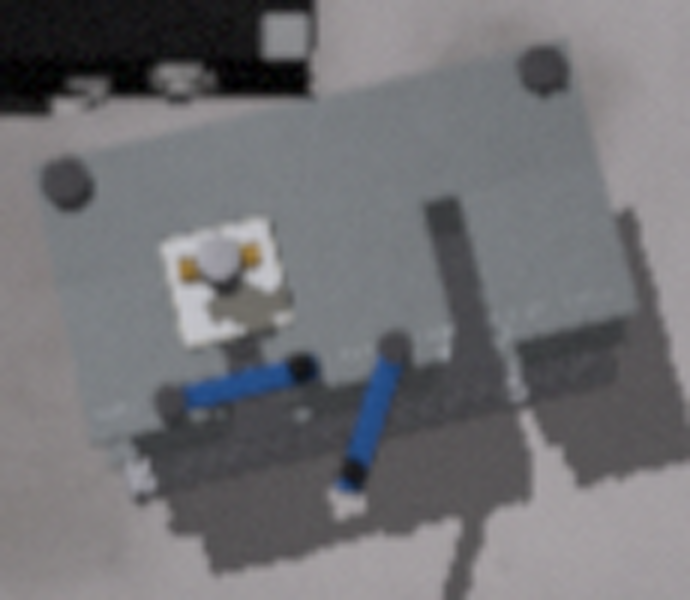

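View pics/t2.png

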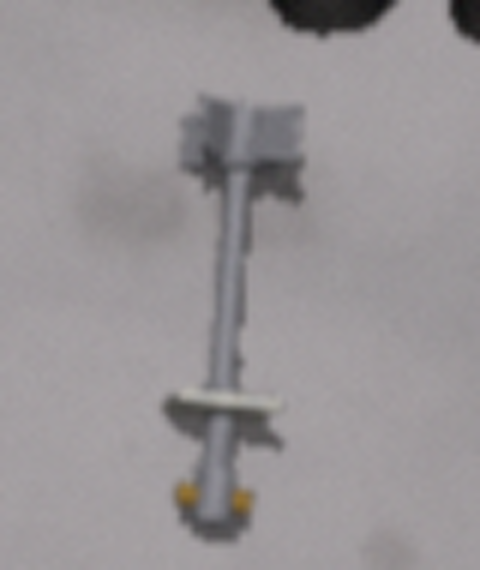

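Run:
```python
from h import *
from scipy.optimize import least_squares
c=camera("top")
f=lambda u,v,z:ray(c,250+(u-2.5)/6,160+(v-2.5)/6,z)[:2]
pts=[((-50,-14),f(397,345,170)),((-50,82),f(172,402,170)),((-50,26),f(302,368,184))]
caps=[f(67,183,170),f(544,68,170)]
cm=(caps[0]+caps[1])/2; print("caps",caps,np.linalg.norm(caps[0]-caps[1]))
pts.append(((52,0),cm))
def T(p,q): return np.array(p[:2])+[q[0]*np.cos(p[2])-q[1]*np.sin(p[2]),q[0]*np.sin(p[2])+q[1]*np.cos(p[2])]
def res(p):
    d=caps[0]-caps[1]
    e=[T(p,q)-w for q,w in pts]; 
    yaw=np.arctan2(-d[0],d[1]); e.append([100*(yaw-p[2]),0]); return np.ravel(e)
r=least_squares(res,[500,0,0.2]);p=r.x;print(p,r.fun.round(1))
print("place",T(p,(-6,-48)),"mouth",T(p,(-59,-48)),"hinge",T(p,(-50,-14)))
k=f(353,472,184);h=T(p,(-50,-14));d=k-h;print("knob",k,np.linalg.norm(d))
a=np.arctan2(d[1],d[0])-p[2];print("keeper",-(a+np.pi/2)%(2*np.pi))
g=lambda u,v,z:ray(c,385+(u-2.5)/6,165+(v-2.5)/6,z)[:2]
l,rr=g(187,494,27),g(241,501,27);print("pin",l,rr,(l+rr)/2,np.linalg.norm(l-rr))
ft=g(243,100,30);fl=g(222,402,40);hd=g(213,520,24);print("foot",ft,"fl",fl,hd)
d=(l+rr)/2-ft;print(np.arctan2(d[1],d[0]),np.linalg.norm(d), "pin dir",np.arctan2(*(l-rr)[::-1]))
```

```text
caps [array([568.09243533, 224.71595888]), array([619.01886734,  23.23645756])] 207.81600257520137
[5.43442803e+02 1.11230910e+02 2.48722295e-01] [-1.   0.1 -0.4 -0.1  1.1 -0.1  0.3  0.1 -0.1  0. ]
place [549.44339382  63.23098405] mouth [498.0743236   50.18419804] hinge [498.42773695  85.35343316]
knob [444.60092443 102.86560496] 56.603903642864985
keeper 2.134060640178827
pin [ 440.47555256 -190.75271204] [ 437.34170756 -215.50942687] [ 438.90863006 -203.13106946] 24.95427646526064
foot [ 626.37094939 -223.63098898] fl [ 481.40178132 -205.84647725] [ 428.85656713 -202.88506802]
3.032670578327743 188.5798713216296 pin dir 1.4448803762779012
```

```bash
python3 -m pendant '[[-1,0,0,0,-0.97],[-1,0,0,0,-0.97],[-1,-0.35,-0.94,0,0],[-1,-0.35,-0.94,0,0],[-1,-0.35,-0.94,0,0]]' 40
python3 -m pendant '[[-1,-0.35,-0.94,0,0],[-1,-0.35,-0.94,0,0],[-1,-0.35,-0.94,0,0],[-1,-0.35,-0.94,0,0],[-1,-0.35,-0.94,0,0]]'
python3 -m pendant '[[-1,-0.35,-0.94,0,0],[-1,-0.35,-0.94,0,0],[-1,-0.35,-0.94,0,0],[-1,-0.35,-0.94,0,0],[-1,-0.35,-0.94,0,0]]'
python3 -m pendant '[[-1,-0.35,-0.94,0,0],[-1,-0.35,-0.94,0,0],[-1,-0.35,-0.94,0,0],[-1,0,0,0,0],[-1,0,0,0,0]]'
python3 - <<'E'
from h import *
s=read_state();q=s["tool_rot"];print(s["ee_pos"],2*np.arctan2(q[1],q[0]),s["force"])
c=camera("wrist");cv2.imwrite("pics/w1.png",c["color"][:,:,::-1]);print(c["R"],c["t"],pix(c,(439,-203,24)),pix(c,(420,-200,24)))
E
```

```text
clock: 0.7
ee_pos: [281.3, 427.9, 230.7]
tool_rot: [0.055, 0.998, -0.0, -0.0]
force: [1.2, 0.0, 0.1]
opening: 85.5
clock: 1.2
ee_pos: [341.9, 185.1, 231.4]
tool_rot: [0.055, 0.998, 0.0, 0.0]
force: [1.5, -0.5, -0.2]
opening: 85.5
clock: 1.7
ee_pos: [402.5, -57.7, 231.6]
tool_rot: [0.056, 0.998, 0.0, 0.001]
force: [0.4, -0.1, 1.6]
opening: 85.2
clock: 2.2
ee_pos: [438.4, -201.9, 230.8]
tool_rot: [0.057, 0.998, 0.001, -0.001]
force: [-0.2, -0.0, 0.0]
opening: 85.5
[ 438.36674976 -201.89483188  230.81764415] 3.027014395937093 [-0.22272043 -0.03496683  0.01229031]
[[ 0.11590242  0.99325978  0.00128084]
 [ 0.95470224 -0.11175881  0.27577817]
 [ 0.27406251 -0.03074054 -0.96122045]] [ 148.3155648  -476.78262393  252.24141746] [319.29122475 177.31266352] [319.96040711 160.26579231]
```

View pics/w1.png

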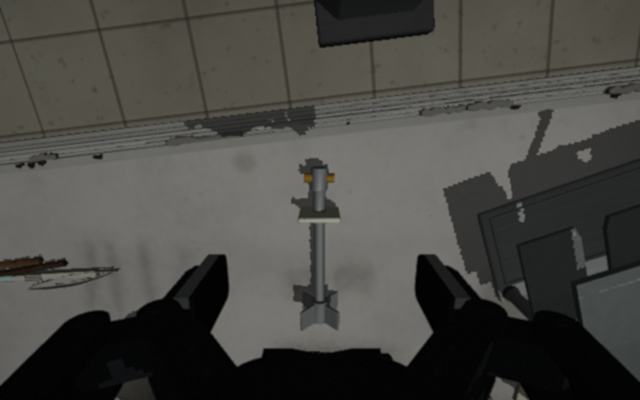

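```bash
python3 -m pendant '[[-1,0,0.02,1,0],[-1,0,0,1,0],[-1,0,0,0.9,0],[-1,0,0,0.8,0],[-1,0,0,0.5,0]]' 40
python3 -m pendant '[[-1,0,0,0.3,0],[-1,0,0,0,0],[0.2,0,0,0,0],[0.5,0,0,0,0],[1,0,0,0,0]]' 40
python3 -m pendant '[[1,0,0,0,0],[1,0,0,0,0],[1,0,0,0,0],[1,0,0,0,0],[1,0,0,0,0]]' 40
```

```text
clock: 2.75
ee_pos: [436.4, -196.8, 18.6]
tool_rot: [0.055, 0.999, 0.001, -0.002]
force: [0.3, 0.5, 0.7]
opening: 85.3
clock: 3.25
ee_pos: [440.1, -200.5, 7.7]
tool_rot: [0.056, 0.998, -0.001, 0.001]
force: [-0.4, -0.2, -0.9]
opening: 43.9
clock: 3.75
ee_pos: [440.1, -200.9, 7.8]
tool_rot: [0.056, 0.998, -0.001, 0.001]
force: [-0.8, -0.4, 6.7]
opening: 32.3
```

```bash
python3 -m pendant '[[1,0,0,-0.1,0],[1,0,0,-0.2,0],[1,0,0,-0.3,0],[1,0,0,-0.4,0],[1,0,0,0,0]]' 40
python3 - <<'E'
from h import *
c=camera("wrist");crop(c,200,60,240,280,2,"pics/w2.png")
c=camera("scene");crop(c,300,240,160,120,4,"pics/s2.png")
print(read_state()["ee_pos"],read_state()["force"])
E
```

```text
clock: 4.25
ee_pos: [439.7, -200.7, 58.4]
tool_rot: [0.056, 0.998, -0.001, 0.001]
force: [0.3, 0.4, -2.9]
opening: 32.5
[ 438.65880323 -200.07054366   56.3494832 ] [-0.07022815 -0.42802084 -3.54710169]
```

View pics/w2.png

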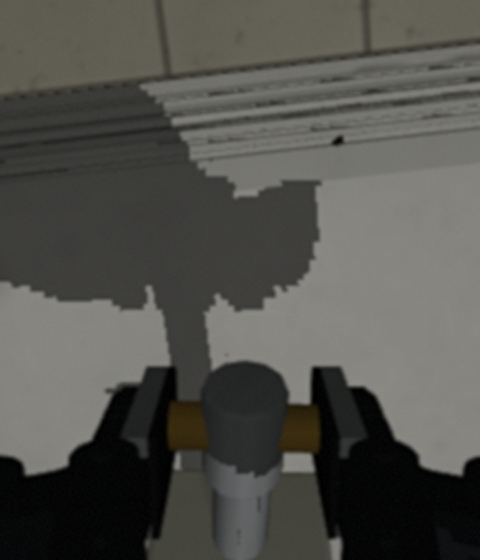

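```bash
python3 -m pendant '[[1,0,0,-0.7,0],[1,0,0,-0.8,0],[1,0,0,-0.8,0],[1,0,0,-0.8,0],[1,0,0,-0.8,0]]' 40
python3 -m pendant '[[1,0,0,-0.5,0],[1,0,0,-0.2,0],[1,0,0,0,0],[1,0,0,0,0],[1,0,0,0,0]]' 40
python3 -m pendant '[[1,0,0,0,0],[1,0,0,0,0],[1,0,0,0,0]]' 20
python3 - <<'E'
from h import *
s=read_state();print(s["ee_pos"],s["force"],s["torque"])
c=camera("scene");crop(c,260,150,200,200,3,"pics/s3.png")
E
```

```text
clock: 4.85
ee_pos: [436.1, -199.0, 249.9]
tool_rot: [0.056, 0.998, 0.001, -0.004]
force: [-1.1, 0.5, -5.6]
opening: 32.3
clock: 5.35
ee_pos: [436.8, -199.2, 283.1]
tool_rot: [0.056, 0.998, 0.001, -0.003]
force: [-0.9, 0.7, -6.1]
opening: 32.2
clock: 5.65
ee_pos: [438.5, -200.1, 285.7]
tool_rot: [0.056, 0.998, 0.0, -0.001]
force: [-0.6, 0.1, -6.0]
opening: 32.6
[ 438.45125945 -200.05764165  285.65568502] [-0.62629353  0.05881839 -6.01163538] [ 0.00433194  0.08392708 -0.0324311 ]
```

View pics/s3.png

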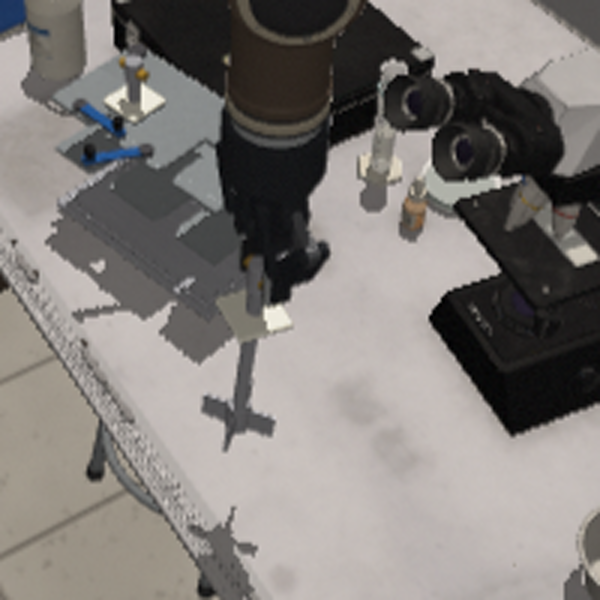

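```bash
python3 -m pendant '[[1,0,0,0,0],[1,0,0,0,0],[1,0,0,0,0],[1,0,0,0,0],[1,0,0,0,0]]' 20
python3 - <<'E'
from h import *
s=read_state();print(s["ee_pos"],s["force"],s["torque"])
c=camera("scene")
for z in (283+22,):
  for dz in (12,0,-43,-186): 
    p=pix(c,(438.5,-200,z+dz));print(dz,p,(p-[260,150])*3)
  for th in (-.2,.2):
    p=pix(c,(438.5-186*np.sin(th),-200,z-186*np.cos(th)));print(th,p,(p-[260,150])*3)
crop(c,310,200,70,110,5,"pics/s4.png")
c=camera("wrist");crop(c,200,60,240,280,2,"pics/w4.png");print(pix(c,(438.5,-200,283+22)),pix(c,(438.5,-200,283+22-186)))
E
```

```text
clock: 6.2
ee_pos: [439.0, -200.2, 286.3]
tool_rot: [0.056, 0.998, -0.0, 0.0]
force: [-0.7, -0.5, -5.6]
opening: 32.4
[ 438.9539728  -200.20383823  286.3247587 ] [-0.70034726 -0.50170085 -5.55986817] [-0.01095802 -0.05056952  0.00584649]
12 [348.9302033  235.53272285] [266.79060991 256.59816854]
0 [348.6612366  239.05815317] [265.9837098  267.17445952]
-43 [347.73310046 251.22352264] [263.19930137 303.67056792]
-186 [344.99883788 287.06235363] [254.99651364 411.1870609 ]
-0.2 [356.86864274 280.05040768] [290.60592821 390.15122304]
0.2 [332.94803395 292.53726764] [218.84410185 427.61180293]
[319.29568835 276.7763781 ] [320.4702789 183.5618769]
```

View pics/s4.png

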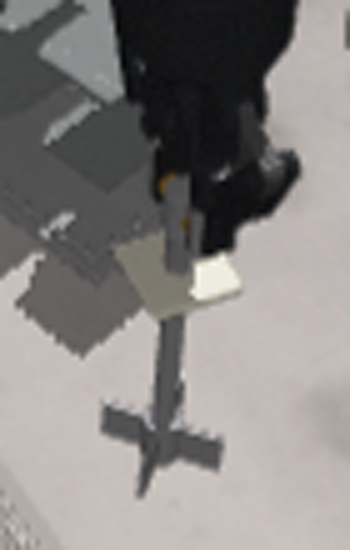

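```bash
for i in 1 2 3 4; do python3 -m pendant '[[1,0,0,0,0],[1,0,0,0,0]]' 20 | tail -1; python3 -c "
from rig import *;s=read_state();print(s['clock'],s['force'],s['torque'])"; done
```

```text
opening: 32.5
6.5 [ 1.05980268  0.34017763 -5.8674814 ] [ 0.01390164 -0.03007095  0.0124377 ]
opening: 32.5
6.7 [ 0.17654799 -0.52800514 -5.35719687] [ 0.00699927  0.00343423 -0.01336937]
opening: 32.7
6.9 [ 0.0158812   0.68072502 -5.79520064] [ 0.00168578 -0.03168318 -0.00618674]
opening: 32.8
7.1 [ 0.51005792 -0.42673167 -5.40353454] [-0.01842664 -0.01728336 -0.01803719]
```

View pics/w4.png

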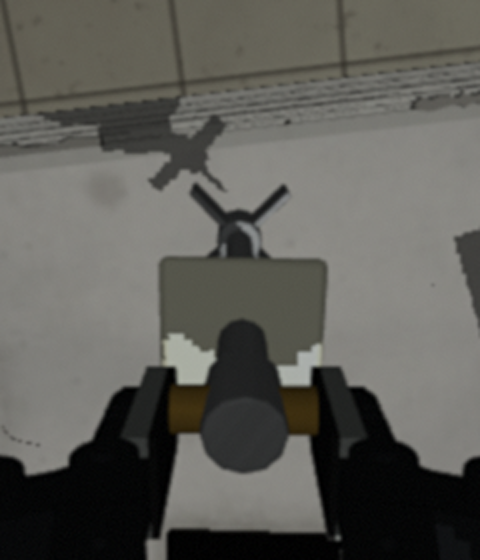

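```bash
python3 -m pendant '[[1,0,0,0,0],[1,0,0,0,0],[1,0,0,0,0],[1,0,0,0,0],[1,0,0,0,0]]' 60
python3 -m pendant '[[1,0,0,0,0],[1,0,0,0,0],[1,0,0,0,0],[1,0,0,0,0],[1,0,0,0,0]]' 60
python3 - <<'E'
from h import *
s=read_state();q=s["tool_rot"];e=s["ee_pos"];print(e,s["force"],s["torque"],2*np.arctan2(q[1],q[0]))
c=camera("wrist");crop(c,200,60,240,280,2,"pics/w5.png");
def cr(X): return ((pix(c,X)-[200,60])*2).round(0)
for off in (10,14,18,22):
  z=e[2]+off; print(off,[cr((e[0],e[1],z+d)) for d in (12,0,-40,-186)], "pinends",cr((e[0]-1.9,e[1]-16,z)),cr((e[0]+1.9,e[1]+16,z)))
d=camera("top");crop(d,380,160,90,100,6,"pics/t5.png")
a=cv2.imread("pics/w5.png");b=cv2.imread("pics/t5.png");o=np.zeros((600,800,3),np.uint8);o[:560,:320]=a[:,80:400];o[:560,320:800]=b[:560,:480];cv2.imwrite("pics/m5.png",o)
for off in (10,22): print(off,[((pix(d,(e[0],e[1],e[2]+off+k))-[380,160])*6).round() for k in (12,0,-40,-186)])
E
```

```text
clock: 7.6
ee_pos: [438.9, -200.2, 286.3]
tool_rot: [0.056, 0.998, -0.0, -0.0]
force: [0.4, 0.5, -4.4]
opening: 32.1
clock: 8.1
ee_pos: [438.9, -200.2, 286.3]
tool_rot: [0.056, 0.998, 0.0, -0.0]
force: [-0.1, 0.7, -4.2]
opening: 31.9
[ 438.88373319 -200.21303221  286.27531805] [-0.11650179  0.69439095 -4.23512976] [ 0.01493977 -0.04927347 -0.04373286] 3.0297444529188344
10 [array([238., 444.]), array([238., 417.]), array([239., 352.]), array([241., 245.])] pinends [169. 417.] [307. 417.]
14 [array([237., 454.]), array([238., 425.]), array([239., 357.]), array([241., 246.])] pinends [167. 425.] [309. 426.]
18 [array([237., 464.]), array([238., 434.]), array([239., 363.]), array([241., 248.])] pinends [165. 434.] [311. 435.]
22 [array([237., 475.]), array([238., 444.]), array([239., 368.]), array([241., 250.])] pinends [163. 443.] [313. 444.]
10 [array([389., 447.]), array([381., 452.]), array([355., 465.]), array([274., 506.])]
22 [array([397., 443.]), array([389., 447.]), array([362., 461.]), array([280., 503.])]
```

View pics/m5.png

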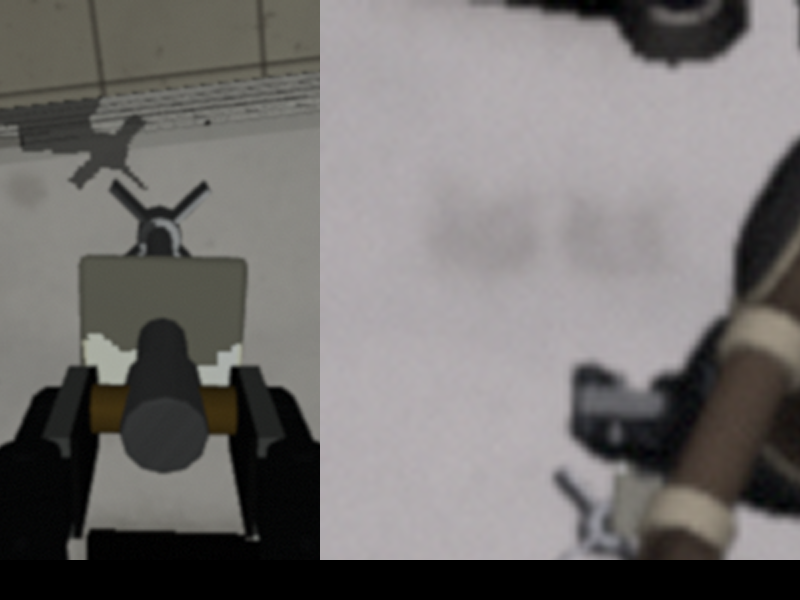

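```bash
python3 -m pendant '[[1,0,0,0,-0.3],[1,0,0,0,-0.6],[1,0,0,0,-0.6],[1,0,0,0,-0.6],[1,0,0,0,-0.3]]' 80
python3 -m pendant '[[1,-0.05,0.15,0,0],[1,-0.1,0.3,0,0],[1,-0.15,0.45,0,0],[1,-0.15,0.45,0,0],[1,-0.15,0.45,0,0]]'
python3 -m pendant '[[1,-0.15,0.45,0,0],[1,-0.15,0.45,0,0],[1,-0.15,0.45,0,0],[1,-0.15,0.45,0,0],[1,-0.15,0.45,0,0]]'
python3 -m pendant '[[1,-0.1,0.3,0,0],[1,-0.05,0.15,0,0],[1,0,0,0,0],[1,0,0,0,0],[1,0,0,0,0]]'
python3 - <<'E'
from h import *
s=read_state();q=s["tool_rot"];e=s["ee_pos"];print(e,s["force"],s["torque"],2*np.arctan2(q[1],q[0])%6.283)
c=camera("wrist");crop(c,200,60,240,280,2,"pics/w6.png")
d=camera("scene");crop(d,250,130,100,140,4,"pics/s6.png")
a=cv2.imread("pics/w6.png");b=cv2.imread("pics/s6.png");o=np.zeros((560,800,3),np.uint8);o[:560,:400]=a[:,40:440];o[:,400:]=b;cv2.imwrite("pics/m6.png",o)
for off in (10,): print([((pix(d,(e[0]-2.3,e[1]+.7,e[2]+off+k))-[250,130])*4+[400,0]).round() for k in (12,0,-40,-186)],[((pix(c,(e[0]-2.3,e[1]+.7,e[2]+off+k))-[200,60])*2-[40,0]).round() for k in (12,0,-40,-186)])
E
```

```text
clock: 8.7
ee_pos: [438.9, -200.2, 286.3]
tool_rot: [-0.125, 0.992, 0.0, -0.0]
force: [0.3, 0.2, -5.0]
opening: 31.0
clock: 9.2
ee_pos: [445.8, -104.2, 286.3]
tool_rot: [-0.123, 0.992, 0.0, 0.0]
force: [1.1, 0.7, -5.4]
opening: 31.1
clock: 9.7
ee_pos: [454.3, 14.2, 286.4]
tool_rot: [-0.123, 0.992, 0.0, 0.0]
force: [0.5, 0.3, -4.7]
opening: 30.8
clock: 10.2
ee_pos: [456.2, 35.6, 286.2]
tool_rot: [-0.123, 0.992, -0.0, -0.0]
force: [-0.0, 0.1, -5.0]
opening: 31.2
[456.21655248  35.60006346 286.23327772] [-0.03747683  0.06501671 -5.01720044] [ 0.06259113 -0.0898025   0.06453443] 3.3888362747297416
[array([612., 192.]), array([612., 205.]), array([613., 250.]), array([618., 397.])] [array([204., 433.]), array([204., 407.]), array([204., 344.]), array([203., 240.])]
```

View pics/m6.png

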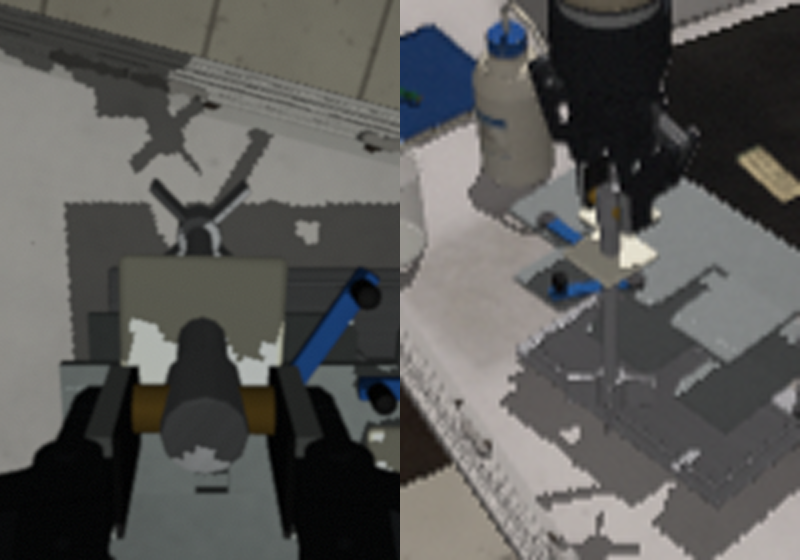

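```bash
python3 -m pendant '[[1,0,0.06,0.2,0],[1,0,0,0.4,0],[1,0,0,0.5,0],[1,0,0,0.35,0],[1,0,0,0.15,0]]' 80
python3 -m pendant '[[1,0,0,0,0],[1,-0.2,0,0,0],[1,-0.3,0,0,0],[1,-0.2,0,0,0],[1,0,0,0,0]]'
python3 - <<'E'
from h import *
s=read_state();q=s["tool_rot"];e=s["ee_pos"];print(e,s["force"],s["torque"],2*np.arctan2(q[1],q[0])%6.283)
d=camera("scene");w=camera("wrist")
yaw=.2487;ex=np.array([np.cos(yaw),np.sin(yaw),0]);ey=np.array([-ex[1],ex[0],0]);P=np.array([549.44,63.23,162])
pin=np.array([e[0],e[1],e[2]+10.5])-2.1*ex+.6*ey
r=pin-P;print("pin rel place",r@ex,r@ey,r[2]-46)
x0,y0,sc=270,150,8
big=cv2.resize(d["color"][y0:y0+75,x0:x0+60,::-1],None,fx=sc,fy=sc,interpolation=cv2.INTER_CUBIC)
def line(a,b,col):
    f=lambda X:tuple(((pix(d,X)-[x0,y0])*sc+sc/2-.5).astype(int)); cv2.line(big,f(a),f(b),col,1)
for y in (-8,8): line(P-41*ex+y*ey,P+14*ex+y*ey,(0,0,255)); line(P-41*ex+y*ey,P-53*ex+y*1.5*ey,(0,0,255))
line(P-53*ex-12*ey,P-53*ex-70*ey,(0,0,255));
F=pin-[0,0,40];C=[F+a*23.5*ex+b*23.5*ey for a,b in((1,1),(1,-1),(-1,-1),(-1,1))]
for i in range(4): line(C[i],C[(i+1)%4],(0,255,0))
line(pin+[0,0,12],F,(0,255,0))
o=np.zeros((600,800,3),np.uint8);o[:,:480]=big
o[:,480:]=cv2.resize(w["color"][100:400,240:400,::-1],(320,600));cv2.imwrite("pics/m7.png",o)
E
```

```text
clock: 10.8
ee_pos: [453.5, 39.1, 203.5]
tool_rot: [-0.124, 0.992, 0.0, -0.003]
force: [-0.6, 0.1, -5.6]
opening: 31.0
clock: 11.3
ee_pos: [492.8, 48.2, 208.0]
tool_rot: [-0.124, 0.992, -0.0, 0.003]
force: [-0.4, -0.1, -5.1]
opening: 30.9
[492.81723221  48.18790036 207.95237148] [-0.38642829 -0.06429931 -5.05449735] [ 0.04120499 -0.24728734  0.00288327] 3.3900845539248747
pin rel place -60.68319304719567 -0.041938925042757084 10.452371483054861
```

View pics/m7.png

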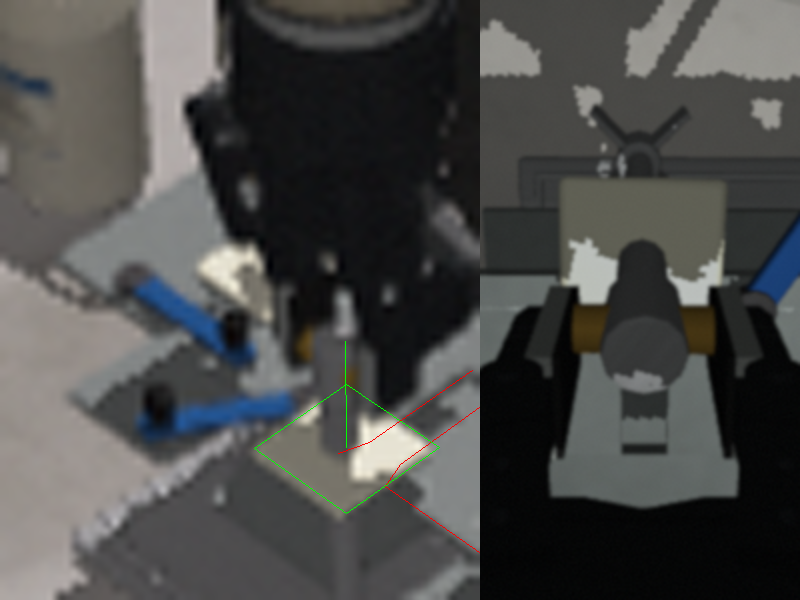

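```bash
python3 -m pendant '[[1,-0.1,0,0.03,0],[1,-0.1,0,0.03,0],[1,-0.1,0,0,0],[1,-0.1,0,0,0],[1,0,0,0,0]]'
python3 -m pendant '[[1,-0.1,0,0,0],[1,-0.1,0,0,0],[1,0,0,0,0]]'
python3 - <<'E'
from h import *
s=read_state();e=s["ee_pos"];print(e,s["force"],s["torque"])
E
```

```text
clock: 11.9
ee_pos: [509.6, 52.8, 203.4]
tool_rot: [-0.124, 0.992, -0.0, 0.0]
force: [-0.0, -0.4, -4.9]
opening: 30.8
clock: 12.2
ee_pos: [519.6, 55.3, 203.5]
tool_rot: [-0.124, 0.992, -0.0, 0.001]
force: [0.3, -0.3, -5.7]
opening: 31.1
[519.5928403   55.32827843 203.47629322] [ 0.29136871 -0.2669658  -5.72469401] [ 0.03818779 -0.17276205 -0.00889716]
```

```bash
python3 -m pendant '[[1,-0.1,0,0,0],[1,-0.1,0,0,0],[1,-0.1,0,0,0],[1,0,0,0,0],[1,0,0,0,0]]'
python3 -c "
from rig import *;s=read_state();print(s['ee_pos'],s['force'],s['torque'])"
python3 -m pendant '[[1,-0.1,0,0,0],[1,-0.1,0,0,0],[1,-0.1,0,0,0],[1,0,0,0,0],[1,0,0,0,0]]'
python3 - <<'E'
from h import *
s=read_state();e=s["ee_pos"];print(e,s["force"],s["torque"])
yaw=.2487;ex=np.array([np.cos(yaw),np.sin(yaw),0]);ey=np.array([-ex[1],ex[0],0]);P=np.array([549.44,63.23,162])
r=np.array([e[0],e[1],e[2]+10.5])-2.1*ex+.6*ey-P;print(r@ex,r@ey,r[2]-46)
a=camera("wrist");cv2.imwrite("pics/w8.png",a["color"][:,:,::-1])
E
```

```text
clock: 12.7
ee_pos: [533.3, 58.9, 203.3]
tool_rot: [-0.124, 0.992, -0.0, -0.0]
force: [-0.5, -0.7, -5.2]
opening: 30.8
[533.33808301  58.91289339 203.29617648] [-0.52078445 -0.67931459 -5.24282975] [ 0.05097045  0.03592632 -0.02241901]
clock: 13.2
ee_pos: [547.8, 62.6, 203.3]
tool_rot: [-0.124, 0.992, -0.0, -0.0]
force: [-0.3, -0.2, -5.6]
opening: 30.8
[547.7541011   62.60087712 203.27468866] [-0.34992606 -0.2448203  -5.60546808] [0.05913146 0.07057861 0.01234882]
-3.8888841551082254 0.4052073798118522 5.7746886564766555
```

```bash
python3 -m pendant '[[1,-0.06,0,0.02,0],[1,0,0,0.04,0],[1,0,0,0,0],[1,0,0,0,0]]'
python3 -m pendant '[[1,0,0,0.02,0],[1,0,0,0,0],[1,0,0,0,0]]'
python3 -m pendant '[[1,0,0,0.02,0],[1,0,0,0,0],[1,0,0,0,0]]'
python3 -m pendant '[[1,0,0,0.01,0],[1,0,0,0,0],[1,0,0,0,0]]'
```

```text
clock: 13.65
ee_pos: [550.3, 63.3, 200.1]
tool_rot: [-0.124, 0.992, -0.0, -0.0]
force: [-1.0, -0.4, -5.4]
opening: 31.2
clock: 13.95
ee_pos: [550.6, 63.3, 199.3]
tool_rot: [-0.124, 0.992, 0.0, 0.0]
force: [0.1, -0.6, -5.3]
opening: 31.1
clock: 14.25
ee_pos: [550.6, 63.3, 198.3]
tool_rot: [-0.124, 0.992, -0.0, -0.0]
force: [-0.8, 1.4, -4.8]
opening: 31.0
clock: 14.55
ee_pos: [550.6, 63.3, 197.8]
tool_rot: [-0.124, 0.992, -0.0, -0.0]
force: [-0.2, -0.8, -5.1]
opening: 31.2
```

```bash
python3 -m pendant '[[1,0,0,0.02,0],[1,0,0,0,0],[1,0,0,0,0]]'
python3 -m pendant '[[1,0,0,0.02,0],[1,0,0,0,0],[1,0,0,0,0]]'
python3 -m pendant '[[1,0,0,0.01,0],[1,0,0,0,0],[1,0,0,0,0]]'
```

```text
clock: 14.85
ee_pos: [550.5, 63.3, 196.7]
tool_rot: [-0.124, 0.992, -0.0, -0.0]
force: [-0.3, 0.0, -5.3]
opening: 31.3
clock: 15.15
ee_pos: [550.7, 63.2, 196.2]
tool_rot: [-0.124, 0.992, -0.0, 0.0]
force: [-2.1, -0.3, -1.9]
opening: 31.1
clock: 15.45
ee_pos: [550.7, 63.2, 196.1]
tool_rot: [-0.124, 0.992, -0.0, 0.0]
force: [-3.4, -1.2, 1.9]
opening: 30.7
```

```bash
python3 -m pendant '[[1,0,0,0,0],[1,0,0,0,0],[1,0,0,0,0],[1,0,0,0,0]]' 20
python3 -m pendant '[[0.2,0,0,0,0],[0.1,0,0,0,0],[0,0,0,0,0],[-0.2,0,0,0,0],[-0.2,0,0,0,0]]' 20
python3 -m pendant '[[-0.2,0,0,0,0],[-0.2,0,0,0,0],[-0.2,0,0,0,0]]'
python3 - <<'E'
from h import *
s=read_state();print(s["force"])
c=camera("scene")
# flange white/pin check saved for numeric use
cv2.imwrite("pics/s9.png",c["color"][:,:,::-1]);c=camera("wrist");cv2.imwrite("pics/w9.png",c["color"][:,:,::-1])
E
```

```text
clock: 15.85
ee_pos: [550.7, 63.2, 195.9]
tool_rot: [-0.124, 0.992, -0.0, 0.0]
force: [-5.0, -2.1, 5.6]
opening: 31.0
clock: 16.35
ee_pos: [550.8, 63.5, 195.2]
tool_rot: [-0.124, 0.992, 0.0, 0.0]
force: [0.7, 0.4, 0.3]
opening: 51.3
clock: 16.65
ee_pos: [550.6, 63.3, 195.3]
tool_rot: [-0.124, 0.992, -0.0, 0.0]
force: [0.5, -1.4, -0.0]
opening: 50.9
[ 0.45169958 -1.38654671 -0.02838461]
```

```bash
python3 -m pendant '[[-0.2,0,0,-0.1,0],[-0.2,0,0,-0.3,0],[-0.2,0,0,-0.6,0],[-0.2,0,0,-0.8,0],[-0.2,0,0,-0.6,0]]'
python3 -m pendant '[[1,0.37,0.45,0,0],[1,0.37,0.45,0,0],[1,0.36,0.44,0,0],[1,0.36,0.44,0,0],[1,0,0,0,0]]' 40
python3 -m pendant '[[1,0,0,0,0],[1,0,0,0,0],[1,0,0,0,0],[1,0,0,0,0],[1,0,0,0,0]]'
python3 - <<'E'
from h import *
s=read_state();e=s["ee_pos"];print(e,s["force"],s["opening"])
yaw=.2487;ex=np.array([np.cos(yaw),np.sin(yaw),0]);ey=np.array([-ex[1],ex[0],0]);O=np.array([543.44,111.23,0])
print("stand xy",(e-O)@ex,(e-O)@ey)
for n in("top","scene"):
    c=camera(n);hsv=cv2.cvtColor(c["color"],cv2.COLOR_RGB2HSV)
    X=O+ex*-6-48*ey
    p=pix(c,X+[0,0,208]);q=pix(c,X+[0,0,168]);print(n,"pred pin",p,"flange",q)
    x,y=q.astype(int);w=hsv[y-22:y+22,x-25:x+25]
    for nm,m in(("brass",(w[...,1]>110)&(w[...,0]>10)&(w[...,0]<32)),("white",(w[...,1]<60)&(w[...,2]>185))):
        v,u=np.nonzero(m);print(nm,len(u),(u.mean()+x-25,v.mean()+y-22,u.min()+x-25,u.max()+x-25,v.min()+y-22,v.max()+y-22) if len(u) else "")
    m=(hsv[...,0]>100)&(hsv[...,0]<125)&(hsv[...,1]>120);k=[tuple(((pix(c,O-50*ex-14*ey+56*(-np.sin(t)*ex-np.cos(t)*ey)*.5+[0,0,169])).round())) for t in(2.13,2.0,1.7)];print("bar mid",k,[m[int(b),int(a)] for a,b in k])
E
```

```text
clock: 17.25
ee_pos: [551.5, 63.3, 319.2]
tool_rot: [-0.124, 0.992, -0.0, 0.002]
force: [0.4, -0.0, 0.4]
opening: 51.4
clock: 17.75
ee_pos: [455.9, 133.2, 316.8]
tool_rot: [-0.125, 0.992, 0.001, 0.0]
force: [0.5, -0.6, -0.1]
opening: 0.1
clock: 18.25
ee_pos: [458.3, 131.3, 315.1]
tool_rot: [-0.123, 0.992, -0.0, -0.0]
force: [-1.0, 0.4, -0.6]
opening: 0.2
[458.28179293 131.27202409 315.09863328] [-0.95229617  0.41501657 -0.58115567] 0.15976733979462693
stand xy -77.60493666216856 40.38659142517157
top pred pin [324.76450146 194.44545929] flange [324.54721647 197.71146529]
brass 7 (np.float64(323.14285714285717), np.float64(200.28571428571428), np.int64(301), np.int64(331), np.int64(194), np.int64(214))
white 22 (np.float64(330.1818181818182), np.float64(195.1818181818182), np.int64(326), np.int64(333), np.int64(190), np.int64(207))
bar mid [(np.float64(312.0), np.float64(228.0)), (np.float64(314.0), np.float64(228.0)), (np.float64(317.0), np.float64(229.0))] [np.True_, np.True_, np.False_]
scene pred pin [327.59401047 187.90464765] flange [327.35995671 197.92544093]
brass 21 (np.float64(321.76190476190476), np.float64(185.66666666666666), np.int64(305), np.int64(330), np.int64(175), np.int64(192))
white 123 (np.float64(320.3983739837398), np.float64(193.1382113821138), np.int64(304), np.int64(336), np.int64(178), np.int64(206))
bar mid [(np.float64(299.0), np.float64(201.0)), (np.float64(300.0), np.float64(202.0)), (np.float64(301.0), np.float64(203.0))] [np.True_, np.True_, np.False_]
```

```bash
python3 -m pendant '[[1,0,0,0.8,0],[1,0,0,0.8,0],[1,0,0,0.7,0],[1,0,0,0.4,0],[1,0,0,0.14,0]]' 40
python3 -m pendant '[[1,0,0,0,0],[1,0,0,0,0],[1,0,0,0,0]]'
python3 -m pendant '[[1,0.15,-0.16,0,0],[1,0.16,-0.16,0,0],[1,0.12,-0.2,0,0],[1,0.11,-0.2,0,0],[1,0,0,0,0]]'
python3 -m pendant '[[1,0.03,-0.19,0,0],[1,0.03,-0.18,0,0],[1,-0.04,-0.21,0,0],[1,-0.04,-0.21,0,0],[1,0,0,0,0]]'
python3 - <<'E'
from h import *
s=read_state();e=s["ee_pos"];print(s["force"])
yaw=.2487;ex=np.array([np.cos(yaw),np.sin(yaw),0]);ey=np.array([-ex[1],ex[0],0]);O=np.array([543.44,111.23,0])
print("stand xy",(e-O)@ex,(e-O)@ey)
E
```

```text
clock: 18.85
ee_pos: [455.8, 131.1, 170.4]
tool_rot: [-0.124, 0.992, -0.0, -0.003]
force: [0.3, -0.5, 0.0]
opening: -0.0
clock: 19.15
ee_pos: [459.5, 131.9, 175.0]
tool_rot: [-0.124, 0.992, 0.0, 0.002]
force: [0.5, -0.1, 0.4]
opening: 0.2
clock: 19.65
ee_pos: [439.8, 88.5, 173.2]
tool_rot: [-0.123, 0.992, -0.0, -0.001]
force: [0.3, -0.5, 0.3]
opening: 0.0
clock: 20.15
ee_pos: [451.7, 50.5, 173.1]
tool_rot: [-0.123, 0.992, -0.001, -0.0]
force: [0.9, -0.0, 0.5]
opening: -0.1
[ 0.86603649 -0.04463207  0.53036141]
stand xy -103.92419084828582 -36.311333558177665
```

```bash
python3 -m pendant '[[1,-0.08,-0.15,0,0],[1,-0.09,-0.15,0,0],[1,-0.12,-0.12,0,0],[1,-0.13,-0.12,0,0],[1,-0.15,-0.09,0,0]]'
python3 -m pendant '[[1,-0.1,0,0,0],[1,0,0,0,0],[1,0,0,0,0]]'
python3 - <<'E'
from h import *
s=read_state();e=s["ee_pos"];print(s["force"])
yaw=.2487;ex=np.array([np.cos(yaw),np.sin(yaw),0]);ey=np.array([-ex[1],ex[0],0]);O=np.array([543.44,111.23,0])
print("stand xy",(e-O)@ex,(e-O)@ey)
for n in ("top","scene"):
    c=camera(n);hsv=cv2.cvtColor(c["color"],cv2.COLOR_RGB2HSV);m=(hsv[...,0]>100)&(hsv[...,0]<125)&(hsv[...,1]>100)&(hsv[...,2]>60)
    for t in (0,.1,.2,.3): 
        pts=[pix(c,O-50*ex-14*ey+f*(-np.sin(t)*ex-np.cos(t)*ey)+[0,0,169]) for f in range(10,50,3)]
        print(n,t,[int(m[int(round(b)),int(round(a))]) for a,b in pts])
E
```

```text
clock: 20.65
ee_pos: [487.2, 28.0, 173.2]
tool_rot: [-0.124, 0.992, -0.0, -0.0]
force: [-1.5, 0.2, 0.5]
opening: 0.0
clock: 20.95
ee_pos: [492.0, 29.9, 173.4]
tool_rot: [-0.124, 0.992, -0.0, 0.0]
force: [-0.4, 0.2, 0.4]
opening: -0.1
[-0.44564067  0.22544872  0.40841917]
stand xy -69.91976044619841 -66.15905517073945
top 0 [0, 0, 0, 0, 0, 0, 0, 0, 0, 0, 0, 0, 0, 0]
top 0.1 [0, 0, 0, 0, 0, 0, 0, 0, 0, 0, 0, 0, 0, 0]
top 0.2 [0, 0, 0, 0, 0, 0, 0, 0, 0, 0, 0, 0, 0, 0]
top 0.3 [0, 0, 0, 0, 0, 0, 0, 0, 0, 0, 0, 0, 0, 0]
scene 0 [0, 0, 0, 0, 0, 0, 0, 0, 0, 0, 0, 0, 0, 0]
scene 0.1 [0, 0, 0, 0, 0, 0, 0, 0, 0, 0, 0, 0, 0, 0]
scene 0.2 [0, 0, 0, 0, 0, 0, 0, 0, 0, 0, 0, 0, 0, 0]
scene 0.3 [1, 0, 0, 0, 0, 0, 0, 0, 0, 0, 0, 0, 0, 0]
```

```bash
for i in 1; do python3 -m pendant '[[1,-0.04,0,0,0],[1,0,0,0,0],[1,0,0,0,0]]' | grep -E "ee|force"
python3 -m pendant '[[1,-0.02,0,0,0],[1,0,0,0,0],[1,0,0,0,0]]'| grep -E "ee|force"
python3 -m pendant '[[1,-0.02,0,0,0],[1,0,0,0,0],[1,0,0,0,0]]'| grep -E "ee|force"; done
```

```text
ee_pos: [493.5, 30.4, 173.4]
force: [0.3, -0.1, -0.8]
ee_pos: [494.4, 30.5, 173.3]
force: [-0.0, -0.4, 0.4]
ee_pos: [495.5, 30.7, 173.3]
force: [-0.8, -0.2, 0.6]
```

```bash
python3 -m pendant '[[1,-0.02,0,0,0],[1,0,0,0,0],[1,0,0,0,0]]' | grep -E "ee|force"
python3 -m pendant '[[1,-0.02,0,0,0],[1,0,0,0,0],[1,0,0,0,0]]'| grep -E "ee|force"
python3 -m pendant '[[1,-0.02,0,0,0],[1,0,0,0,0],[1,0,0,0,0]]'| grep -E "ee|force"
```

```text
ee_pos: [495.7, 30.8, 173.2]
force: [-3.6, -1.6, 1.1]
ee_pos: [495.9, 30.8, 173.1]
force: [-5.1, -2.9, 4.3]
ee_pos: [496.0, 30.9, 173.0]
force: [-7.1, -3.4, 5.4]
```

```bash
python3 -m pendant '[[1,0.1,0,0,0],[1,0.4,0,0,0],[1,0.4,0,-0.6,0],[1,0.4,0,-1,0],[1,0,0,-1,0]]'
python3 -m pendant '[[1,0,-1,-0.5,0],[1,0,-1,0,0],[1,0,-1,0,0],[1,0,-1,0,0],[1,0,-1,0,0]]'
python3 -m pendant '[[1,0,-0.5,0,0],[1,0,0,0,0],[1,0,0,0,0]]'
python3 - <<'E'
from h import *
s=read_state();print(s["ee_pos"],s["force"])
yaw=.2487;ex=np.array([np.cos(yaw),np.sin(yaw),0]);ey=np.array([-ex[1],ex[0],0]);O=np.array([543.44,111.23,0])
for n in ("top","scene"):
    c=camera(n);hsv=cv2.cvtColor(c["color"],cv2.COLOR_RGB2HSV);m=(hsv[...,0]>100)&(hsv[...,0]<125)&(hsv[...,1]>100)&(hsv[...,2]>60)
    cv2.imwrite(f"pics/{n}_end.png",c["color"][:,:,::-1])
    for t in (-.1,0,.1,.2,.3): 
        pts=[pix(c,O-50*ex-14*ey+f*(-np.sin(t)*ex-np.cos(t)*ey)+[0,0,169]) for f in range(10,50,3)]
        print(n,t,sum(int(m[int(round(b)),int(round(a))]) for a,b in pts))
    # bar fit by template: pixels near
    h=pix(c,O-50*ex-34*ey+[0,0,169]);v,u=np.nonzero(m[int(h[1])-14:int(h[1])+14,int(h[0])-18:int(h[0])+18]);u=u+int(h[0])-18;v=v+int(h[1])-14
    W=np.array([(ray(c,a,b,169)-O)@np.c_[ex,ey] for a,b in zip(u,v)]);print("bar stand x range/mean,y",len(W),W.mean(0),W.min(0),W.max(0))
    # shaft: compare free-place patch with neighbour patch
    for y in (-48,48):
        out=[]
        for z in (208,):
            q=pix(c,O-6*ex+y*ey+[0,0,z]).round().astype(int);w=hsv[q[1]-8:q[1]+9,q[0]-12:q[0]+13]
            b=(w[...,1]>90)&(w[...,0]>8)&(w[...,0]<35)&(w[...,2]>70);vv,uu=np.nonzero(b)
            if len(uu): out=[len(uu),(uu.mean()+q[0]-12,vv.mean()+q[1]-8),tuple(pix(c,O-6*ex+y*ey+[0,0,z]))]
        q=pix(c,O-6*ex+y*ey+[0,0,168]).round().astype(int);w=c["color"][q[1]-16:q[1]+17,q[0]-16:q[0]+17].astype(int)
        f=(w.min(2)>175);vv,uu=np.nonzero(f)
        print(n,y,"brass",out,"white",len(uu),(uu.mean()+q[0]-16,vv.mean()+q[1]-16) if len(uu) else None,q)
E
```

```text
clock: 23.35
ee_pos: [434.3, 16.0, 299.5]
tool_rot: [-0.124, 0.992, 0.001, -0.001]
force: [1.3, -0.7, -0.3]
opening: -0.2
clock: 23.85
ee_pos: [498.2, -223.4, 322.6]
tool_rot: [-0.124, 0.992, -0.001, 0.002]
force: [1.3, -1.2, 0.5]
opening: -0.5
clock: 24.15
ee_pos: [503.3, -245.7, 321.7]
tool_rot: [-0.123, 0.992, 0.0, 0.0]
force: [-0.6, 0.6, -0.4]
opening: -0.1
[ 503.30418439 -245.67734687  321.72184103] [-0.5514584   0.56235739 -0.39560439]
top -0.1 13
top 0 14
top 0.1 14
top 0.2 6
top 0.3 3
bar stand x range/mean,y 83 [-49.67971341 -42.7994533 ] [-55.4336608  -74.17138863] [-43.17566668 -19.33170031]
top -48 brass [14, (np.float64(324.42857142857144), np.float64(196.21428571428572)), (np.float64(324.7645014640379), np.float64(194.4454592878638))] white 140 (np.float64(322.20714285714286), np.float64(198.84285714285716)) [325 198]
top 48 brass [14, (np.float64(286.7142857142857), np.float64(203.28571428571428)), (np.float64(286.58802762380935), np.float64(203.78110379848573))] white 144 (np.float64(285.44444444444446), np.float64(205.38888888888889)) [288 207]
scene -0.1 12
scene 0 13
scene 0.1 14
scene 0.2 13
scene 0.3 7
bar stand x range/mean,y 77 [-52.08242883 -25.58219671] [-58.72797025 -76.87760208] [-44.80695165  48.39690622]
scene -48 brass [19, (np.float64(326.57894736842104), np.float64(189.1578947368421)), (np.float64(327.59401047124805), np.float64(187.90464764884362))] white 97 (np.float64(324.8144329896907), np.float64(196.81443298969072)) [327 198]
scene 48 brass [19, (np.float64(304.6842105263158), np.float64(173.1578947368421)), (np.float64(304.57134972841493), np.float64(172.99041232739157))] white 125 (np.float64(303.72), np.float64(181.256)) [305 183]
```

```bash
python3 -m pendant '[[1,0,0,0,0],[1,0,0,0,0],[1,0,0,0,0]]'; python3 -c "
from rig import *;print(sign_off())"
```

```text
clock: 24.55
ee_pos: [503.0, -244.8, 322.3]
tool_rot: [-0.124, 0.992, -0.0, 0.0]
force: [-0.6, 0.1, 0.2]
opening: -0.1
the job is handed in; nothing more can be done
None
```

I hung the shaft in the free slots, pushed the keeper shut and handed the job in at about 24.6 s on the robot's clock. Sign-off gives no verdict, so I don't know how it was judged.

**What I did:** I gripped the shaft by its cross-pin, lifted it clear and eased the grip to 20 N until it hung plumb. I then gripped it firmly again, at 60 N and later 80 N. I brought it in from the front with no contact force felt. I lowered it until the flange took the weight, at the height I expected, let go, and swung the keeper round by its knob.

**Last checks:**
- **Keeper:** the closed fingers met the stop at about 7 N. In the top camera the blue bar lies across the slot mouth at stand x about -50, which is the shut position. I place it at 0 to 0.1 rad from shut, because the pixel test could not separate those two angles.
- **Shaft:** the brass pin is within about 2 pixels of its predicted place in both cameras, and its white flange looks much like the neighbouring shaft's. In the top camera the pin sits about 4 mm towards the slot mouth, inside the 16 mm limit.
- **Robot:** the arm is clear of the stand and reads no contact force.

**Not certain or not checked:**
- **Pin slip:** the pin slipped roughly 4–5 mm in the pads while the grip was eased. I corrected for it when placing the shaft.
- **Tilt:** the shaft hung about 0.04 rad off plumb after I moved it. I did not measure the tilt again once it was hung.
- **Final pictures:** I had used up my 12 viewed pictures, so the end state was checked only by pixel measurements.
- **Beaker and wash bottle:** I did not measure them again at the end. The planned paths kept clear of both and I felt no unexpected contact.

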